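# Seat a glazed tile in the corner of the decorating board

## Robot

A 6-joint arm with a two-finger parallel gripper is mounted at the origin on the work surface. World frame = base frame: x ahead of the robot, y to its left, z up, the work surface at z = 0. Lengths are in m, angles in degrees, forces in N, time in s.
With the tool pointing down it reaches from about 0.4 to 0.825 m from the base axis. Payload 7 kg.
Tool frame: the origin (TCP) lies midway between the tips of the shut fingers; the grasp point (between the pads) lies 19 mm behind it; z points along the fingers, y is the direction in which the jaws open and shut (so a half turn about z gives the same grasp; the last joint's range is limited). The gripper opens to 88 mm and grips with 3 to 60 N. Pads are 19 mm wide; open, the fingers measure 130 mm over their backs; the gripper's body (78 mm by 193 mm) begins 47 mm behind the grasp point.
Start: joints at [88.642, 20.546, 0.682, 0, -70.136, -16.507], TCP at [0.207, 0.642, 0.227] pointing down, gripper open.
Joint ranges: [-176.03, 176.03], [-82.01, 121.73], [-58.28, 71.71], [-173.87, 95.51], [-174.79, -0.11], [-173.66, 173.66]. Speed limits (degrees/s): [136.94, 136.94, 172.46, 180, 180, 180].

## Interface

Orientations are given as a 3x3 rotation matrix whose columns are the frame's x, y, z axes.
In Python, from rig import robot gives the robot as it stands. Calls block until the motion is done:
- robot.goto(position, orientation): joint-space move of the TCP to a pose.
- robot.servo_line(position, ori=None, speed=0.15): straight line of the TCP; ori=None keeps the orientation; speed is the mean speed in m/s.
- robot.movej(angles): joint-space move.
- robot.move_gripper(opening): opening from 0.0 (shut) to 1.0 (fully open); the grip force is fixed at half the most; returns when the fingers have stopped.
- robot.dwell(seconds).
- robot.ik(position, orientation): joint angles nearest the present ones, or None.
- robot.grab_frame(name): name is "scene" or "side" or "wrist"; returns (picture, depth): 384x512x3 uint8, red, green, blue; 384x512 float32, m along the optical axis (not along the pixel's ray), 0 where there is no reading.
- robot.camera_info(name): a dict with "vfov" (degrees; the focal length in pixels is half the picture's height over the tangent of half this angle, whatever the lens; pixels are square), "cx", "cy" (the principal point, pixels), "view" (4x4, takes a point from world to camera coordinates); the wrist camera has in their place "T_tool_cam" (4x4, takes a point from camera to tool coordinates, whose origin is the TCP and whose axes are the flange's). Camera axes: x right, y down, z forward; pixel columns grow to the right and rows downward; lengths in m; the calibration is good to about 2 mm. A picture is of the moment at which its call begins: read the wrist's pose just before it. camera_info takes no time and is no camera call.
A pose or a line that the arm cannot do raises robot.Unreachable and nothing moves.
- robot.job_done(): hands the job in, once; it reports no verdict.
Readings, each from a call of its own:
- robot.read_t(): time.
- robot.read_qpos(): joint angles.
- robot.read_qvel(): joint speeds.
- robot.read_effort(): joint torques, N m.
- robot.read_position(): TCP position.
- robot.read_tcp_rot(): TCP orientation.
- robot.read_force(): force on the tool from outside, world axes, zero at the start.
- robot.read_ft_torque(): the same for the moment, N m.
- robot.read_grip_width(): opening from 0.0 (shut) to 1.0 (fully open).
Only numpy, scipy, OpenCV 4.12 (cv2) and the standard library are available. Lean on these libraries where they do the work, as an engineer would, in place of code of your own. Each camera call takes 0.05 s, during which the arm holds its last target.

## Task

With the fingertips, push the blue tile up flat against the long aluminium rail of the decorating board, then slide it along, keeping it against the rail, into the corner pocket (the yellow square) until it sits fully home against both the rail and the end stop. Only push it: it stays flat on the board and is never picked up. Leave the white tile, jar, bowl and stamp where they are, and finish with the hand clear.

Things in the scene. Friction and masses are not known exactly. Their poses are not given: they have to be found in the camera images.
- board: plywood board fixed to the table, turned up to 0.2 rad; low walls on it stand 16 mm above the plywood. Origin on the table surface under the board; x square to the rail, away from the robot; y along the rail to the end stop; z up. In this frame (mm): plywood x -120 to 110, y -225 to 225, top at z 12. The other points below are given in this frame and have its axes.
- rail_mid (a point): upper edge, middle, of the face of the long aluminium rail against which the tile is pushed (board frame 90, 0, 28 mm). The rail runs along board y from -215 to 214; its face looks to -x; it is 14 mm wide.
- end_stop (a point): upper edge of the end stop's face (60, 200, 28 mm), facing -y. The aluminium stop closes the rail's +y end from x 17 to 90 and is 14 mm wide.
- keeper_mouth (a point): upper edge of the short red keeper wall where the pocket begins (27, 155, 28 mm). Its inner face lies at x 27, opposite the rail, from here to the end stop; 10 mm wide. The pocket is 63 mm wide and 45 mm long, so a seated tile sticks out 15 mm. A flared red lead-in runs from here back and away from the rail to about x 9, y 126.
- pocket (a point): on the plywood's top, centre of the yellow 60 by 60 mm square in the corner: where the blue tile's centre ends when it touches rail and end stop (60, 170, 12 mm).
- blue_tile: the tile to seat: terracotta, blue glazed top, 60 x 60 x 14.5 mm, about 0.1 kg. Origin: centre of its underside; z up, x and y along its edges. Starts flat on the plywood, centre 115 to 140 mm from the rail's face, twisted up to 0.4 rad from the board's axes, at y about -150 or 0 mm (+-20) in the board frame; the white tile has the other place. Slides freely; friction varies.
- white_tile: a like tile with white glazed top, 60 by 60 by 14.5 mm, same origin and axes, to be left alone. It stands at least 75 mm clear of the rail, so the blue tile can pass between it and the rail.
- glaze_jar: jar of glaze with black cap, 64 mm across, 90 mm tall, left of the board; origin at the centre of its underside. Leave alone.
- bowl: terracotta bowl, 110 mm across, 50 mm tall, right of the board; origin at the centre of its underside. Leave alone.
- stamp: turned wooden stamp standing upright, 40 mm across its foot, 70 mm tall, left of the board; origin at the centre of its underside. Leave alone.
There are look-alikes about, which are no part of the job. Leave any pink or purple look-alike of the blue_tile alone.

How it is judged (in metres and radians):
On the way:
1. the blue tile lies flat against the rail (within 4 mm, square within 0.07 rad), still at least 40 mm short of home (x of blue_tile in the frame of pocket between -0.004 and 0.004 m and (angle between the x axis of blue_tile and the x axis of board, either way round below 0.07 rad or angle between the x axis of blue_tile and the y axis of board, either way round below 0.07 rad) and y of blue_tile in the frame of pocket below -0.04 m), for 0.1 s.
At the end, for the whole second after the job is handed in: the blue tile lies at rest flat on the board in the corner pocket, within 4 mm of rail and end stop and square within 0.07 rad; white tile within 15 mm, jar, bowl and stamp within 20 mm of their starts (x of blue_tile in the frame of pocket between -0.004 and 0.004 m and (angle between the x axis of blue_tile and the x axis of board, either way round below 0.07 rad or angle between the x axis of blue_tile and the y axis of board, either way round below 0.07 rad) and y of blue_tile in the frame of pocket between -0.004 and 0.004 m and z of blue_tile in the frame of pocket below 0.003 m and angle between blue_tile's own z axis and vertical below 0.06 rad and linear speed of blue_tile below 0.01 m/s and distance of white_tile from where it was at the start of the episode below 0.015 m and distance of each of glaze_jar, bowl, stamp from where it was at the start of the episode below 0.02 m); the robot touches nothing.
It fails at once if the blue tile is lifted more than 7 mm off the board or tipped more than 0.25 rad (z of blue_tile in the frame of pocket above 0.007 m or angle between blue_tile's own z axis and vertical above 0.25 rad).
It fails at once if over the last 80 mm before home the blue tile is more than 12 mm off the rail (y of blue_tile in the frame of pocket above -0.08 m and x of blue_tile in the frame of pocket below -0.012 m).
It fails at once if the white tile is moved by more than 15 mm (distance of white_tile from where it was at the start of the episode above 0.015 m).
It fails at once if the jar, the bowl or the stamp is moved by more than 20 mm (distance of any of glaze_jar, bowl, stamp from where it was at the start of the episode above 0.02 m).
It also fails if it takes over 51 s, if anything falls off the work surface, if the arm or the gripper's body presses on something with over 40 N, if the wrist force passes 120 N, or if a joint passes its speed limit or range.

## Working session

There is one attempt and no reset: what is moved stays moved. The work goes in short steps, each a Python script; the robot and the scene stay as the last script left them, time stands still between calls to the robot, and variables do not carry over. Pictures are saved under pics/ and viewed, and the job is handed in when it is done.

```bash
ls; mkdir -p pics; python3 - <<'E'
from rig import robot
import numpy as np,cv2
for n in ["scene","side"]:
    im,d=robot.grab_frame(n); cv2.imwrite(f"pics/{n}0.png",im[:,:,::-1]); np.savez(f"{n}0.npz",im=im,d=d)
    c=robot.camera_info(n); print(n,c)
print(robot.camera_info("wrist"), robot.read_t(), robot.read_tcp_rot())
E
```

```text
pics
scene {'vfov': 54.0113818753474, 'cx': 251.43346224890425, 'cy': 189.10935245726085, 'view': array([[ 0.2822867 ,  0.95900624,  0.02492489, -0.14670483],
       [ 0.53959727, -0.13724309, -0.83066185, -0.22149779],
       [-0.79318913,  0.2479342 , -0.55621905,  1.56336283],
       [ 0.        ,  0.        ,  0.        ,  1.        ]])}
side {'vfov': 55.070622234451776, 'cx': 250.8623917373897, 'cy': 190.27136283049052, 'view': array([[-0.95148033, -0.30770188,  0.0021754 ,  0.52120364],
       [-0.23239995,  0.71396104, -0.66049216,  0.15150923],
       [ 0.20168153, -0.62895086, -0.75082979,  0.99071047],
       [ 0.        ,  0.        ,  0.        ,  1.        ]])}
{'vfov': 67.76365515721332, 'cx': 257.0792124836602, 'cy': 187.2405390027273, 'T_tool_cam': array([[ 1.19335700e-05, -9.63554272e-01, -2.67512926e-01,
         7.14036712e-02],
       [ 9.99999675e-01, -2.04080671e-04,  7.79687067e-04,
        -7.85729480e-04],
       [-8.05865022e-04, -2.67512849e-01,  9.63553956e-01,
        -1.58558876e-01],
       [ 0.00000000e+00,  0.00000000e+00,  0.00000000e+00,
         1.00000000e+00]])} 0.1 [[ 9.51765361e-01 -3.06826656e-01 -3.17155091e-04]
 [-3.06826778e-01 -9.51764186e-01 -1.50408305e-03]
 [ 1.59635916e-04  1.52884583e-03 -9.99998819e-01]]
```

View pics/scene0.png

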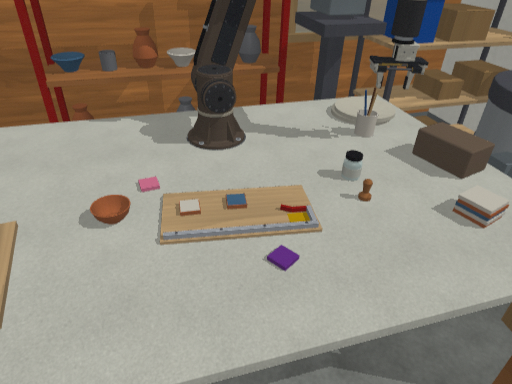

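View pics/side0.png

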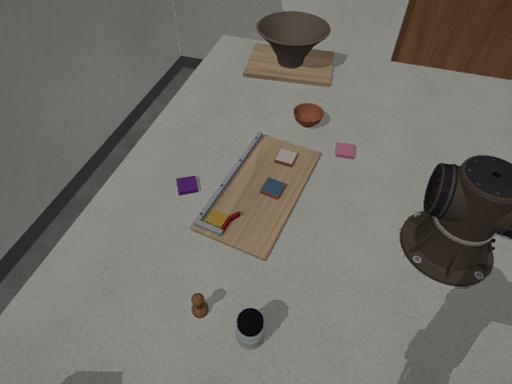

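The scene picture shows the blue tile at about (236,201), mid board, and the white tile at (189,207). The rail runs (165,233) to (315,228), with the yellow pocket at (298,217). The side view agrees. Next I get rough positions from these.

```bash
cat > h.py <<'E'
import numpy as np,cv2
def K(c): 
    f=192/np.tan(np.radians(c['vfov'])/2); return f,c['cx'],c['cy']
def cloud(d,c,T):  # T cam->world
    f,cx,cy=K(c); v,u=np.mgrid[0:384,0:512]
    P=np.stack([(u-cx)*d/f,(v-cy)*d/f,d,np.ones_like(d)],-1)
    return (P@T.T)[...,:3]
def onplane(uv,c,T,z):
    f,cx,cy=K(c); uv=np.atleast_2d(uv).astype(float)
    r=np.c_[(uv[:,0]-cx)/f,(uv[:,1]-cy)/f,np.ones(len(uv))]@T[:3,:3].T
    o=T[:3,3]; return o+r*((z-o[2])/r[:,2])[:,None]
def wristT(p,R,c):
    T=np.eye(4);T[:3,:3]=R;T[:3,3]=p; return T@c['T_tool_cam']
E
python3 - <<'E'
from rig import robot
from h import *
for n in ["scene","side"]:
    z=np.load(n+"0.npz");c=robot.camera_info(n);T=np.linalg.inv(c['view'])
    P=cloud(z['d'],c,T);h=cv2.cvtColor(z['im'],cv2.COLOR_RGB2HSV)
    px={"scene":dict(blue=(236,201),white=(189,206),yel=(297,217),railL=(168,232),railR=(300,229),jar=(354,156),stamp=(367,184),bowl=(111,212)),
        "side":dict(blue=(273,187),white=(287,157),yel=(216,218),railL=(258,138),railR=(203,222),jar=(250,322),stamp=(198,299),bowl=(308,117))}[n]
    for k,(u,v) in px.items(): print(n,k,P[v,u].round(3))
E
```

```text
scene blue [ 0.504 -0.045  0.025]
scene white [ 0.492 -0.185  0.023]
scene yel [0.606 0.114 0.01 ]
scene railL [ 0.602 -0.257  0.029]
scene railR [0.66  0.101 0.01 ]
scene jar [0.439 0.379 0.089]
scene stamp [0.569 0.356 0.063]
scene bowl [ 0.442 -0.408  0.007]
side blue [ 0.493 -0.044  0.023]
side white [ 0.484 -0.178  0.028]
side yel [0.616 0.109 0.012]
side railL [ 0.601 -0.243  0.023]
side railR [0.639 0.145 0.03 ]
side jar [0.423 0.392 0.092]
side stamp [0.552 0.37  0.07 ]
side bowl [ 0.466 -0.427  0.009]
```

```bash
cat >> h.py <<'E'
def toolR(yaw): # tool y along -(board y) for frame rotated by yaw, z down
    c,s=np.cos(yaw),np.sin(yaw)
    x=np.array([c,s,0]);y=np.array([s,-c,0]); return np.stack([x,y,[0,0,-1]],1)
E
python3 - <<'E'
from rig import robot
from h import *
R=toolR(-0.1)
robot.move_gripper(0)
print(robot.read_t())
robot.goto([0.51,-0.04,0.27],R)
print(robot.read_t())
p=robot.read_position();Rr=robot.read_tcp_rot()
im,d=robot.grab_frame("wrist");cv2.imwrite("pics/w1.png",im[:,:,::-1])
np.savez("w1.npz",im=im,d=d,p=p,R=Rr);print(p,robot.read_qpos(),robot.read_force())
E
```

```text
1.525
4.1667
[ 0.51020137 -0.03944453  0.26989682] [ 1.75932453e+01  3.45676076e+00 -1.56025257e+01 -1.74210371e-03
 -7.09503106e+01  6.67236576e+01] [-0.32331896  0.42466969 -0.59098007]
```

View pics/w1.png

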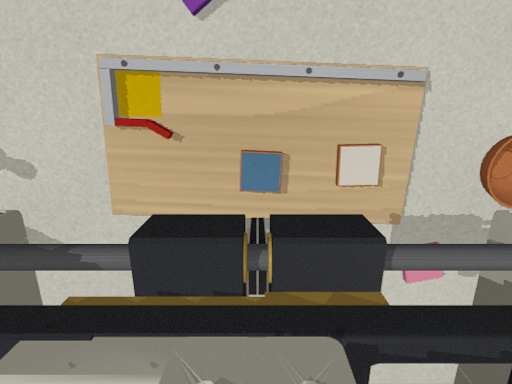

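```bash
python3 - <<'E'
from rig import robot
from h import *
z=np.load("w1.npz");c=robot.camera_info("wrist");T=wristT(z['p'],z['R'],c);im,d=z['im'],z['d']
cv2.imwrite("pics/w1z.png",cv2.resize(im[190:310,120:400,::-1],None,fx=2.8,fy=2.8,interpolation=cv2.INTER_CUBIC))
P=cloud(d,c,T); h=cv2.cvtColor(im,cv2.COLOR_RGB2HSV)
for k,(u,v) in dict(blue=(260,172),white=(358,166),ply=(300,115),rail=(270,70),table=(440,150),f1=(258,260),f2=(250,225),f3=(264,225),f4=(245,260),blk=(190,240)).items(): print(k,P[v,u].round(4),h[v,u],d[v,u])
def rect(m):
    cs,_=cv2.findContours(m.astype(np.uint8),cv2.RETR_EXTERNAL,cv2.CHAIN_APPROX_NONE);k=max(cs,key=cv2.contourArea)
    return cv2.minAreaRect(k),k
b=(h[...,0]>95)&(h[...,0]<115)&(h[...,1]>120); b[205:]=0
r,k=rect(b);print("blue",r); bw=onplane(cv2.boxPoints(r),c,T,.0265);print(bw.round(4),bw.mean(0))
y=(h[...,0]>20)&(h[...,0]<32)&(h[...,1]>200);r,k=rect(y);print("yel",r);bw=onplane(cv2.boxPoints(r),c,T,.012);print(bw.round(4),bw.mean(0))
w=(h[...,1]<45)&(h[...,2]>190);w[:130]=0;w[200:]=0;w[:,:330]=0;w[:,390:]=0;r,k=rect(w);print("white",r);bw=onplane(cv2.boxPoints(r),c,T,.0265);print(bw.round(4),bw.mean(0))
E
```

```text
blue [ 0.4924 -0.0413  0.0256] [103 114 137] 0.41204232
white [ 0.4876 -0.1813  0.0273] [ 22  23 200] 0.408054
ply [ 0.5658 -0.1051  0.0134] [ 18  91 176] 0.40252087
rail [ 0.6269 -0.0673  0.0295] [120   3 177] 0.37173462
table [ 4.936e-01 -3.130e-01  3.000e-04] [ 30  16 186] 0.42903987
f1 [ 0.5391 -0.0418  0.3541] [60  3 82] 0.083025835
f2 [ 0.5211 -0.0359  0.2849] [ 21  32 103] 0.15467966
f3 [ 0.5186 -0.0434  0.2809] [ 17  35 103] 0.15898076
f4 [ 0.541  -0.0383  0.3567] [ 22 161 136] 0.080078654
blk [ 0.55   -0.0249  0.3598] [96 27 48] 0.075048566
blue ((264.9101257324219, 154.5561981201172), (2.9864866733551025, 21.995712280273438), 84.5596694946289)
[[ 0.5192 -0.0351  0.0265]
 [ 0.5191 -0.0661  0.0265]
 [ 0.5148 -0.0662  0.0265]
 [ 0.5149 -0.0351  0.0265]] [ 0.51698492 -0.05063018  0.0265    ]
yel ((138.0, 93.5), (45.0, 44.0), 90.0)
[[0.6484 0.1399 0.012 ]
 [0.6425 0.0805 0.012 ]
 [0.584  0.0917 0.012 ]
 [0.5901 0.1536 0.012 ]] [0.61622441 0.11641956 0.012     ]
white ((359.5, 165.0), (38.0, 41.0), 90.0)
[[ 0.5187 -0.1552  0.0265]
 [ 0.513  -0.2125  0.0265]
 [ 0.4575 -0.2133  0.0265]
 [ 0.4634 -0.1539  0.0265]] [ 0.48814334 -0.18372455  0.0265    ]
```

View pics/w1z.png

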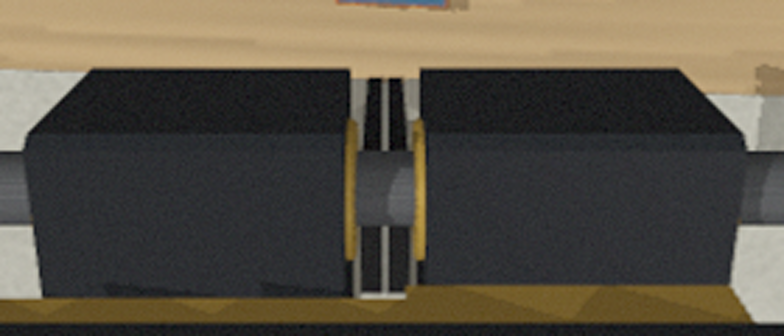

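The wrist view shows the blue tile centred at (261,171), the white tile at (358,166), the yellow square at (138,93), and the rail from (97,62) to (425,74). The closed fingertips are narrow, about 10 mm in all, so I'll push with them parted to get two contacts.

```bash
cat >> h.py <<'E'
def fitrect(m,c,T,z):
    cs,_=cv2.findContours(m.astype(np.uint8),cv2.RETR_EXTERNAL,cv2.CHAIN_APPROX_NONE);k=max(cs,key=cv2.contourArea)[:,0]
    # include pixel half width by upscaling mask
    W=onplane(k,c,T,z)[:,:2]
    (cx,cy),(a,b),ang=cv2.minAreaRect((W*1000).astype(np.float32))
    ang=(ang+45)%90-45
    return np.array([cx,cy])/1000,(a,b),np.radians(ang)
def masks(im):
    h=cv2.cvtColor(im,cv2.COLOR_RGB2HSV).astype(int);H,S,V=h[...,0],h[...,1],h[...,2]
    b=(H>92)&(H<116)&(S>85)&(V>70)
    y=(H>20)&(H<32)&(S>200)&(V>100)
    return [cv2.morphologyEx(x.astype(np.uint8),cv2.MORPH_OPEN,np.ones((3,3))) for x in (b,y)]
E
python3 - <<'E'
from rig import robot
from h import *
z=np.load("w1.npz");c=robot.camera_info("wrist");T=wristT(z['p'],z['R'],c);im,d=z['im'],z['d']
b,y=masks(im);b[200:]=0
print("blue",fitrect(b,c,T,.0265));print("yel",fitrect(y,c,T,.012))
h=cv2.cvtColor(im,cv2.COLOR_RGB2HSV).astype(int)
w=(h[...,1]<40)&(h[...,2]>180);w[:135]=0;w[195:]=0;w[:,335:][:, 50:]=0;w[:,:335]=0
print("white",fitrect(w,c,T,.0265))
# rail lower (upper-edge, face side): gray->wood transition in saturation per column, z=.028
pts=[];top=[]
for u in range(170,415,3):
    s=h[55:105,u,1]; 
    g=np.where(s<45)[0]
    # last grey row of the grey band then wood
    for v in range(62,100):
        if h[v,u,1]<45 and h[v+1,u,1]>=45 and h[v+2,u,1]>60 and h[v+3,u,1]>60: pts.append((u,v+.5));break
pts=np.array(pts);W=onplane(pts,c,T,.028)[:,:2]
l=cv2.fitLine((W*1000).astype(np.float32),cv2.DIST_HUBER,0,.01,.01).ravel();print(len(pts),l,"yaw",np.arctan2(-l[0],l[1]))
n=np.array([l[1],-l[0]]);print("resid",np.std((W*1000-l[2:])@n))
# rail outer edge?
print(h[55:100,300].tolist())
E
```

```text
blue (array([ 0.49252847, -0.04189256]), (53.85641860961914, 53.898521423339844), np.float64(-0.14712220652173788))
yel (array([0.61649622, 0.11578249]), (58.47146224975586, 58.70855712890625), np.float64(-0.13799621925630887))
white (array([ 0.48774152, -0.18344861]), (55.442169189453125, 55.395103454589844), np.float64(-0.07902331323564872))
82 [ 1.3651153e-01  9.9063849e-01  6.2000183e+02 -6.8385994e+01] yaw -0.13693912
resid 7.300718010867928
[[25, 17, 191], [28, 17, 190], [28, 16, 190], [28, 18, 186], [30, 18, 185], [27, 14, 187], [25, 23, 187], [19, 79, 177], [18, 95, 182], [17, 57, 180], [105, 8, 188], [105, 3, 177], [110, 4, 173], [120, 1, 171], [105, 6, 174], [105, 3, 175], [102, 7, 175], [90, 3, 172], [105, 6, 172], [105, 3, 176], [105, 3, 169], [30, 5, 99], [17, 56, 119], [18, 101, 146], [18, 97, 147], [19, 102, 143], [19, 97, 144], [18, 96, 154], [18, 91, 184], [18, 90, 182], [18, 88, 186], [18, 88, 189], [19, 89, 192], [19, 90, 193], [19, 85, 197], [19, 88, 197], [18, 88, 195], [19, 88, 194], [19, 88, 192], [18, 89, 192], [19, 88, 191], [19, 90, 189], [18, 89, 191], [19, 89, 190], [19, 91, 190]]
```

```bash
cat >> h.py <<'E'
def railfit(im,c,T,u0=170,u1=415,v0=55,v1=110):
    h=cv2.cvtColor(im,cv2.COLOR_RGB2HSV).astype(int);pts=[]
    for u in range(u0,u1,2):
        run=0
        for v in range(v0,v1):
            g=h[v,u,1]<14 and h[v,u,2]>145 and h[v,u,2]<200
            if g: run+=1
            else:
                if 7<=run<=25: pts.append((u,v-.5));break
                run=0
    pts=np.array(pts);W=onplane(pts,c,T,.028)[:,:2]*1000
    ok=np.ones(len(W),bool)
    for _ in range(8):
        l=cv2.fitLine(W[ok].astype(np.float32),cv2.DIST_L2,0,.01,.01).ravel()
        if l[1]<0:l[:2]*=-1
        r=(W-l[2:])@np.array([l[1],-l[0]]); s=max(.8,1.5*np.std(r[ok])); ok=abs(r-np.median(r[ok]))<s
    return l,np.arctan2(-l[0],l[1]),ok.sum(),r[ok].std()
E
python3 - <<'E'
from rig import robot
from h import *
z=np.load("w1.npz");c=robot.camera_info("wrist");T=wristT(z['p'],z['R'],c);im=z['im']
l,yaw,n,s=railfit(im,c,T);print(l,yaw,n,s)
ex=np.array([np.cos(yaw),np.sin(yaw)]);ey=np.array([-ex[1],ex[0]])
print("rail X",ex@l[2:])
for k,p in dict(yel=(.6165,.1158),blue=(.49253,-.04189),white=(.48774,-.18345)).items(): print(k,(ex@p*1000).round(1),(ey@p*1000).round(1))
E
```

```text
[ 1.3614745e-01  9.9068856e-01  6.1804785e+02 -9.4161064e+01] -0.13657162 114 0.35441875327681416
rail X 625.1127
yel 595.0 198.7
blue 493.6 25.6
white 508.2 -115.3
```

```bash
cat >> h.py <<'E'
YAW=-0.1366; EX=np.array([np.cos(YAW),np.sin(YAW)]);EY=np.array([-EX[1],EX[0]])
OX,OY=535.1,28.7
def B(x,y,z):  # board mm -> world m
    p=((x+OX)*EX+(y+OY)*EY)/1000; return [p[0],p[1],z/1000]
def toB(p):
    p=np.array(p)[:2]*1000; return np.array([p@EX-OX,p@EY-OY])
def look(robot,name):
    c=robot.camera_info("wrist");p=robot.read_position();R=robot.read_tcp_rot();im,d=robot.grab_frame("wrist")
    cv2.imwrite(f"pics/{name}.png",im[:,:,::-1]);np.savez(f"{name}.npz",im=im,d=d,p=p,R=R);return im,d,c,wristT(p,R,c)
E
python3 - <<'E'
from rig import robot
from h import *
R=toolR(YAW)
robot.move_gripper(0.4)
robot.goto(B(-98,-3,80),R)
robot.servo_line(B(-98,-3,17),speed=.1)
print(robot.read_t(),toB(robot.read_position()),robot.read_position()[2],robot.read_force(),robot.read_grip_width())
f0=np.array(robot.read_force())
for x in (-75,-50,-20,5,14):
    robot.servo_line(B(x,-3,17),speed=.07)
    print(x,toB(robot.read_position()).round(1),(np.array(robot.read_force())-f0).round(2))
print(robot.read_t())
x=14
while x<24:
    x+=1; robot.servo_line(B(x,-3,17),speed=.03)
    f=np.array(robot.read_force())-f0;fx=f[:2]@EX
    print(x,toB(robot.read_position()).round(1),fx.round(2))
    if fx<-8: break
print(robot.read_t()); look(robot,"w2")
E
```

```text
6.6167 [-97.35671503  -2.75428809] 0.01752350027811247 [ 0.27649756 -1.05124617 -0.5918154 ] 0.3977384966355171
-75 [-74.7  -3.1] [-0.33  0.91 -0.27]
-50 [-49.9  -3.1] [-0.35  0.64  0.56]
-20 [-20.   -3.2] [-0.44  1.19  0.48]
5 [ 5.1 -3.1] [-1.33  1.49  0.91]
14 [14.4 -3. ] [-0.91  0.99  0.99]
8.9583
15 [14.9 -3. ] -0.18
16 [16. -3.] -0.28
17 [17.1 -3. ] -0.84
18 [18.1 -3. ] -0.93
19 [19.1 -3. ] 0.1
20 [19.3 -3.1] -3.37
21 [19.4 -3.2] -7.34
22 [19.5 -3.4] -9.78
10.9583
```

View pics/w2.png

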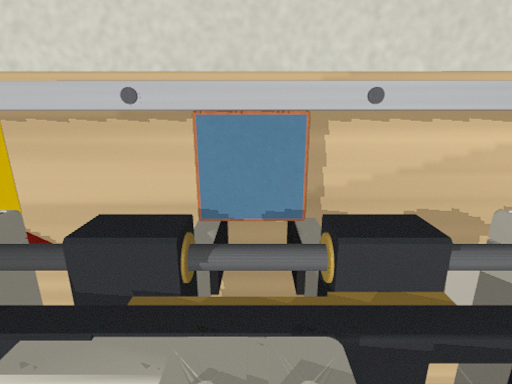

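The tile (195–310, 111–221) now lies against the rail's face, and the force rose to about 10 N. I'll check its position and squareness, then go round to its trailing side with the fingers shut and turned a quarter.

```bash
python3 - <<'E'
from rig import robot
from h import *
z=np.load("w2.npz");c=robot.camera_info("wrist");T=wristT(z['p'],z['R'],c)
b,_=masks(z['im']);b[225:]=0;ctr,s,a=fitrect(b,c,T,.0265);print(toB(ctr),s,a-YAW)
robot.servo_line(B(5,-3,17),speed=.1)
robot.servo_line(B(-5,-3,75),speed=.15)
robot.move_gripper(0)
R=toolR(YAW+np.pi/2)
q=robot.ik(B(58,-62,60),R);print(q)
robot.goto(B(58,-62,60),R)
im,d,c,T=look(robot,"w3");print(robot.read_t(),robot.read_qpos(),toB(robot.read_position()))
b,_=masks(im);ctr,s,a=fitrect(b,c,T,.0265);print(toB(ctr),s,a-YAW)
E
```

```text
[60.09417518  0.52508378] (55.41130828857422, 54.94587326049805) -0.00044320706022402123
[  7.79686897  22.00243916 -21.39916698   0.         -46.59839385
 164.37652754]
14.2 [ 7.81086770e+00  2.19887727e+01 -2.14081445e+01 -1.57759903e-03
 -4.65994841e+01  1.64326894e+02] [ 57.92242709 -61.87122271]
[60.00588262  0.40142733] (54.53387451171875, 55.130008697509766) -0.0005770309050004974
```

View pics/w3.png

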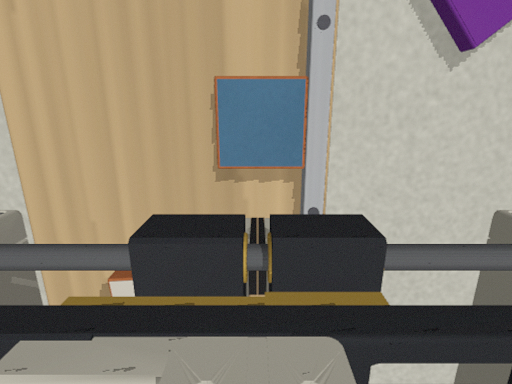

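```bash
python3 - <<'E'
from rig import robot
from h import *
robot.move_gripper(0.12)
robot.servo_line(B(58,-58,17),speed=.08)
f0=np.array(robot.read_force())
for y in (-35,0,35):
    robot.servo_line(B(58+(y+35)*.015,y,17),speed=.06)
    f=np.array(robot.read_force())-f0;print(y,toB(robot.read_position()).round(1),(f[:2]@EX).round(2),(f[:2]@EY).round(2),f[2].round(2))
im,d,c,T=look(robot,"w4");b,_=masks(im);ctr,s,a=fitrect(b,c,T,.0265);print(toB(ctr),s,a-YAW,robot.read_t())
E
```

```text
-35 [ 58.  -34.5] -0.01 -0.93 0.44
0 [58.7  0.3] 1.58 -0.2 -0.11
35 [59.2 35.3] 0.22 0.45 0.3
[60.03360101 78.49834687] (54.8043327331543, 55.40497970581055) 0.0008454965912653434 17.4083
```

View pics/w4.png

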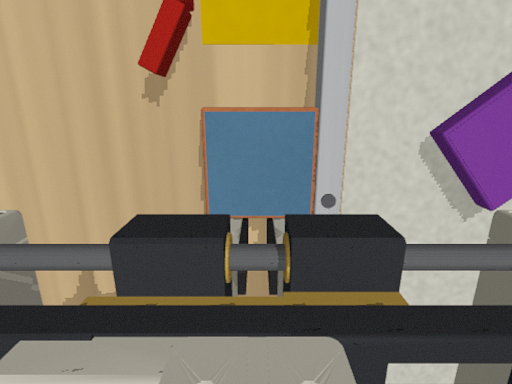

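The tile (203–318, 107–218) is still flush and square at board y ≈ 78 mm, with the yellow pocket just ahead of it. Next is the push home, feeling for the stop.

```bash
python3 - <<'E'
from rig import robot
from h import *
f0=np.array(robot.read_force())
def s():
    f=np.array(robot.read_force())-f0;fy=f[:2]@EY;print(toB(robot.read_position()).round(1),(f[:2]@EX).round(2),fy.round(2));return fy
for y in (70,105,120): robot.servo_line(B(59.2,y,17),speed=.05);s()
y=120
while y<138:
    y+=1;robot.servo_line(B(59.2,y,17),speed=.02)
    if s()<-12:break
im,d,c,T=look(robot,"w5");b,yl=masks(im);ctr,sz,a=fitrect(b,c,T,.0265);print(toB(ctr),sz,a-YAW,robot.read_t(),yl.sum())
E
```

```text
[59.3 70.2] 1.15 -0.15
[ 59.2 105.1] 1.4 0.26
[ 59.3 120.4] 0.67 -0.15
[ 59.2 121. ] 0.76 -0.59
[ 59.2 122. ] 2.04 -1.25
[ 59.2 123. ] 1.25 -0.71
[ 59.2 124.1] 0.6 0.14
[ 59.3 125.1] 1.67 -0.87
[ 59.2 126.1] 1.59 -0.62
[ 59.2 127.1] 1.4 -0.29
[ 59.1 127.9] 1.42 -1.41
[ 59.1 128. ] 2.1 -5.41
[ 59.  128.1] 3.86 -10.03
[ 59.  128.2] 5.44 -14.48
[ 59.85011202 169.76060082] (55.09436798095703, 55.36238479614258) -0.0004575881301104312 22.3583 0
```

View pics/w5.png

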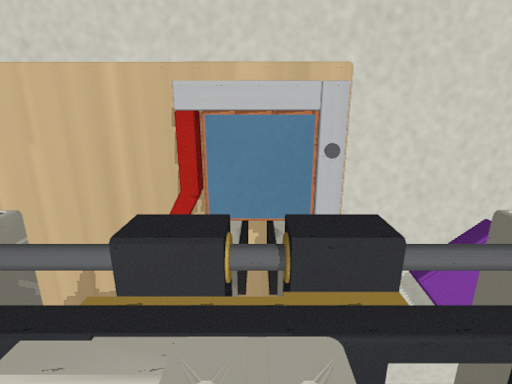

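The tile (203–317, 111–219) sits against both the end stop and the rail, and the measured centre is (59.9, 169.8). I'll back off, lift clear and check again.

```bash
python3 - <<'E'
from rig import robot
from h import *
robot.servo_line(B(59,105,17),speed=.08)
robot.servo_line(B(59,90,150),speed=.15)
im,d,c,T=look(robot,"w6");b,yl=masks(im);ctr,sz,a=fitrect(b,c,T,.0265);print(toB(ctr),sz,a-YAW,robot.read_t())
robot.goto(B(-25,-3,240),toolR(YAW))
im,d,c,T=look(robot,"w7");h=cv2.cvtColor(im,cv2.COLOR_RGB2HSV).astype(int)
print(robot.read_t(),robot.read_force())
im,_=robot.grab_frame("scene");cv2.imwrite("pics/scene1.png",im[:,:,::-1])
E
```

```text
[ 59.78441733 169.83021466] (53.940330505371094, 54.66876983642578) -0.0003743643460454582 23.925
25.3083 [ 0.82256588 -0.13957675 -0.07812822]
```

View pics/w6.png

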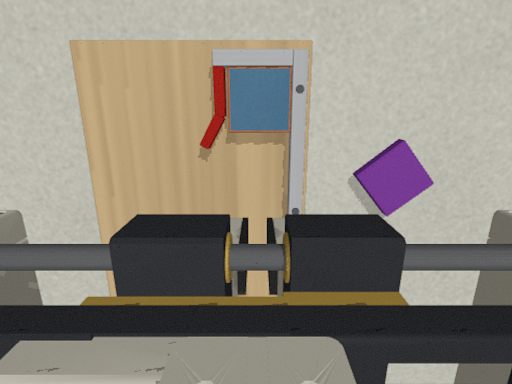

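View pics/w7.png

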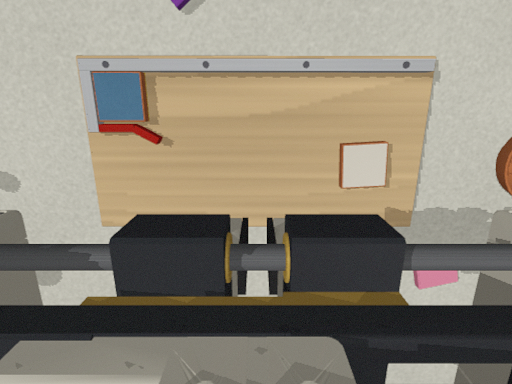

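The tile is home at (119,97) with the yellow square covered. The white tile at (364,165) looks undisturbed, and the hand is clear.

```bash
python3 - <<'E'
from rig import robot
robot.job_done(); print(robot.read_t())
E
```

```text
the job is handed in; nothing more can be done
the job is handed in; nothing more can be done
```

The blue tile is seated in the corner pocket against both the rail and the end stop, and the job is handed in. I took the last timed reading at 25.3 s of the 51 s allowed; there is no verdict.

- **Method:** I pushed the tile to the rail with the fingertips parted. I then went round to its trailing edge and slid it along the rail until contact with the end stop, with a peak force of about 14 N.
- **Against the rail:** Before the slide it measured within 0.1 mm in x and under 0.001 rad off square, about 170 mm short of home.
- **Final position:** With the hand backed off, the tile's centre measured (59.8, 169.8) mm in the board frame against a target of (60, 170). It was under 0.001 rad off square. The calibration is only good to about 2 mm, but contact was also felt on both walls.
- **Other objects:** The white tile looked undisturbed in the last wrist picture. I did not re-measure the jar, bowl or stamp; the hand was never taken near them.
- **One small disagreement:** The rail contact came about 1 mm earlier than the fitted board position predicted, within the calibration error. No check failed.

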